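Balance the fish on the drying prop

ROBOT

A 7-joint arm with a two-finger parallel gripper is mounted at the origin on the work surface. World frame = base frame: x ahead of the robot, y to its left, z up, the work surface at z = 0. Lengths are in mm, angles in rad, forces in N, time in s.
With the tool pointing down it reaches from about 400 to 850 mm from the base axis. Payload 4.5 kg.
Tool frame: the origin (TCP) lies midway between the tips of the shut fingers; the grasp point (between the pads) lies behind it (robot.grip_point_offset is the z of the grasp point in the tool frame, in mm); z points along the fingers, y is the line along which they close (so a half turn about z gives the same grasp; the last joint's range is limited). The gripper opens to 85 mm and grips with 20 to 120 N. Pads are 22 mm wide; open, the fingers measure 114 mm over their backs; the gripper's body (76 mm by 85 mm) begins 54 mm behind the grasp point. The pads swing forward as they close: fully open they stand 13 mm farther back than shut.
Start: joints at [-1.154, 0.689, -0.195, 1.565, 0.157, 0.902, -0.215], TCP at [233.432, 579.796, 231.317] pointing down, gripper open.
Joint ranges: [-3.01, 3.01], [-0.46, 2.08], [-1.47, 1.51], [0.13, 2.56], [-1, 4.14], [0.04, 2.09], [-2.66, 2.66]. Speed limits (rad/s): [2.57, 2.57, 3.14, 3.14, 3.14, 3.14, 3.14].

INTERFACE

Orientations are given as a rotation vector (axis times angle).
In Python, from rig import telemetry, cams, ticket, robot gives the robot as it stands.
- The arm moves only by the tool arm_command, never from a script. Its argument "targets" is a list of rows, each a list of 6 numbers: the shift along the tool's x, y, z each as a share of 50 mm, from -1 to 1, then the turn, a rotation vector about the tool's x, y, z each as a share of 0.08 rad, from -1 to 1. A call has 1 to 20 rows; each row shifts and turns the commanded pose from where the row before left it, along the tool's axes as they then stand; what a row does not reach is not made up. A row lasts 1/10 s, in which the tool goes at most 50 mm and 8.59 degrees, less where a joint would pass 70% of its speed; a pose out of reach is approached as far as the arm can. A call with a number of a shift or a turn outside -1 to 1 is refused whole. A call with a gripper value outside its range is refused whole. "fingers" is the opening, from 0 (shut) to 1 (fully open), set as the call begins (left out, the last holds). The fingers move at their own pace and stop on an object; "force" is the grip in N (left out, the last holds). Time passes only in rows, so rows that do not move let the fingers close. It gives the time, the measured TCP pose, the force, the opening and the grip force at its end, in the units of the state.
- telemetry.get_state(): the state, without advancing time (a new reading comes with each control period).
- cams.read_camera(name): name is "scene" or "top" or "wrist"; returns a dict with "frame" (400x640x3 uint8, red, green, blue), "depth" (400x640 float32, mm along the optical axis (not along the pixel's ray), 0 where there is no reading), "vfov" (degrees; the focal length in pixels is half the picture's height over the tangent of half this angle, whatever the lens; pixels are square), "cx", "cy" (the principal point, pixels), "view" (4x4, takes a point from world to camera coordinates); the wrist camera has in their place "mount" (4x4, takes a point from camera to tool coordinates, whose origin is the TCP and whose axes are the flange's). Camera axes: x right, y up, looking along -z (the intrinsics and any distortion apply to the point x, -y, -z); pixel columns grow to the right and rows downward; lengths in mm; the calibration is good to about 2 mm. A picture is of the moment at which its call begins: read the wrist's pose just before it.
- ticket.job_done(): hands the job in; it is judged then, once.
The state is a dict: "clock": time; "q": joint angles; "qvel": joint speeds; "joint_efforts": joint torques, N m; "ee_pos": TCP position; "tool_rot": TCP orientation; "force": force on the tool from outside, world axes, zero at the start; "moment": the same for the moment, N m; "grip_width": opening from 0.0 (shut) to 1.0 (fully open); "grasp_force": force on a finger pad.
Only numpy, scipy, OpenCV 4.12 (cv2) and the standard library are available. Lean on these libraries where they do the work, as an engineer would, in place of code of your own. Each camera call takes 0.05 s, during which the arm holds its last target. There are 200 camera calls.

TASK

Pick up the long grey fish and rest it on the drying stand's narrow centre prop, lengthwise between the guard boards, so that it stays balanced there by itself, upright and level. It is unevenly filled: find its balance point with small trial lifts and shift your grip there, for the guard boards leave room for fingers only at the prop. Carry it level, set it down without dropping it, never let it tip steeply, and leave the other things where they are.

Things in the scene. Friction and masses are not known exactly. Their poses are not given: they have to be found in the camera images.
- fish_mid (a point): Slab-built fish of smooth grey stoneware, upright on its flat belly, 200 mm long, 34 mm thick. Point half-way along it, mid-thickness, 22 mm above the belly. x to the head (nose +100, tail -100 mm), y across, z up. Belly and parallel flanks flat from x = -65 to +95 mm; back 36 mm high near the tail rising to 57 at the head; tail fin at -100 to -82 mm, 20 mm thick, 60 high.
- prop_top (a point): Centre of the flat round top, 30 mm across, of the stand's cream fireclay prop, 100 mm above the table. z up; x runs along the stand, between the guard boards. The fish's balance point has to come over this disc with the fish lying along x, either way round.
- spatula: Bystander, leave alone: wooden-handled spatula, 190 mm long, lying between the two working areas. Origin under its centre.
- lump: Bystander, leave alone: rounded lump of tan clay, about 80 mm across, 52 mm high. Origin under its centre.
- jar: Bystander, leave alone: amber glass jar with a white lid, 64 mm across, 70 mm high. Origin under its centre.
- bowl: Bystander, leave alone: terracotta bowl, 110 mm across, 45 mm high. Origin under its centre.
- pot: Bystander, leave alone: open white plastic cup, 100 mm across, 75 mm high. Origin under its centre.
- brick: Bystander, leave alone: tan clay brick, 110 x 65 x 50 mm high. Origin under its centre.
- spareprop: Bystander, leave alone: short cream kiln prop, 40 mm across, 70 mm high, standing loose (not the one to use). Origin under its centre.
- fish: The same fish; origin on its belly under its middle, same axes. Weighs 0.7 to 0.95 kg with a hidden filling: its balance point lies anywhere from x = -50 to +60 mm, new every time, unseen. Held firmly (40 to 60 N) it stays level and loads the wrist with weight times distance; held lightly (10 N or less) far off balance, it droops to its heavy end.
- prop: Drying stand, fixed: base 200 x 85 x 14 mm, prop in the middle, a pair of guard boards 14 mm thick along each side (inner faces at y = +-24 mm, top edges 148 mm above the table). Each pair leaves a gap of 54 mm at the prop (x = -27 to +27 mm); boards fill 27 to 89 mm from the prop at either end. Origin on the table under the prop, x along the stand, z up.
There are look-alikes about, which are no part of the job. Of the things like the fish, leave any that is purple; of the rest the larger one is meant.

How it is judged (in metres and radians):
On the way:
1. the fish is lifted level: its middle more than 70 mm above the table and within 5 degrees of upright and level (height (world z) of fish_mid above 0.07 m and angle between fish_mid's own z axis and vertical below 0.09 rad and contact force between fish and the fingers above 1 N), for 0.3 s.
At the end, for the whole second after the job is handed in: The fish rests by itself on the stand's centre prop, upright and level within 4 degrees, its belly on the prop's top (its middle point 118 to 127 mm above the table and within 75 mm of the prop's axis), lying along the stand within 17 degrees, carried by the stand, at rest and released (height (world z) of fish_mid between 0.118 and 0.127 m and angle between fish_mid's own z axis and vertical below 0.07 rad and horizontal distance between fish_mid and prop_top below 0.075 m and contact force between fish and prop above 3 N and linear speed of fish below 0.02 m/s and angular speed of fish below 0.1 rad/s and angle between the x axis of fish_mid and the x axis of prop_top, either way round below 0.3 rad); the robot touches nothing.
It fails at once if the fish tips or hangs more than 26 degrees from level (angle between fish_mid's own z axis and vertical above 0.45 rad).
It fails at once if the fish is dropped: it moves faster than 0.4 m/s with no finger on it (a fall of about 8 mm) (linear speed of fish above 0.4 m/s and contact force between fish and the fingers below 0.2 N).
It fails at once if a bystander is moved by more than 40 mm (distance of any of spatula, lump, jar, bowl, pot, brick, spareprop from where it was at the start of the episode above 0.04 m).
It also fails if it takes over 58 s, if anything falls off the work surface, if the arm or the gripper's body presses on something with over 40 N, if the wrist force passes 120 N, or if a joint passes its speed limit or range.

## Working session

There is one attempt and no reset: what is moved stays moved. The work goes in short steps, Python scripts to look and compute and a tool call to move; the robot and the scene stay as the last step left them, time stands still between calls to the robot, and variables do not carry over. Pictures are saved under pics/ and viewed, at most 10 in all, crops included, and the job is handed in when it is done.

Besides the shell and the picture viewer there is one more tool, called by a JSON object that holds its "api" and its "payload". arm_command: Moves the arm, as the interface text tells. Shift numbers are shares of 50 mm and turn numbers shares of 0.08 rad, none past 1 either way. Its arguments: {"type":"object","properties":{"targets":{"type":"array","items":{"type":"array","items":{"type":"number","minimum":-1,"maximum":1}}},"fingers":{"type":"number"},"force":{"type":"number"}},"required":["targets"]}

```bash
ls; mkdir -p pics; cat > h.py <<'E'
import numpy as np, cv2
from rig import telemetry, cams, ticket, robot
from scipy.spatial.transform import Rotation as R
def shot(name, f=None):
    s=telemetry.get_state(); d=cams.read_camera(name)
    if name=="wrist":
        T=np.eye(4); T[:3,:3]=R.from_rotvec(s["tool_rot"]).as_matrix(); T[:3,3]=s["ee_pos"]
        C=T@np.array(d["mount"])
    else: C=np.linalg.inv(np.array(d["view"]))
    d["C"]=C
    if f: cv2.imwrite("pics/"+f, cv2.cvtColor(d["frame"],cv2.COLOR_RGB2BGR)); np.savez("pics/"+f+".npz",depth=d["depth"],C=C,vfov=d["vfov"],cx=d["cx"],cy=d["cy"],frame=d["frame"])
    return d
def cloud(d):
    z=d["depth"]; h,w=z.shape; f=h/2/np.tan(np.radians(float(d["vfov"]))/2)
    v,u=np.mgrid[:h,:w]
    P=np.stack([(u-float(d["cx"]))/f*z,-(v-float(d["cy"]))/f*z,-z,np.ones_like(z)],-1)
    W=P@np.array(d["C"]).T
    W[z==0]=np.nan
    return W[...,:3]
def st():
    s=telemetry.get_state()
    for k in s: print(k,np.round(s[k],4))
E
python3 - <<'E'
from h import *
st(); print(robot.grip_point_offset,[a for a in dir(robot) if a[0]!='_'])
for n in("top","scene"):
    d=shot(n,n+"0.png"); print({k:v for k,v in d.items() if k not in("frame","depth","C")}, np.round(d["C"],2).tolist())
E
```

```text
pics
clock 0.0
q [-1.1542  0.69   -0.1945  1.5664  0.1573  0.9025 -0.2151]
qvel [ 0.0011 -0.0016  0.0014 -0.0002 -0.0006 -0.0005  0.0001]
joint_efforts [-4.00000e-04 -5.39614e+01 -1.26650e+00 -1.58548e+01  9.20000e-03
  9.40000e-03  0.00000e+00]
ee_pos [233.2691 579.1094 230.4508]
tool_rot [-5.975e-01 -3.084e+00  3.000e-03]
force [ 0.1545  1.3635 -0.1802]
moment [-0.0071 -0.0445  0.0718]
grasp_force 0.0
grip_width 1.0007
-18.700000000000003 ['Unreachable', 'grip_point_offset']
{'vfov': 54.19777772895272, 'cx': 318.8888320861171, 'cy': 197.77743918549467, 'view': array([[ 2.85504281e-02, -9.99592341e-01,  1.56399069e-04,
        -2.99702258e+01],
       [ 9.96906828e-01,  2.84851850e-02,  7.32486951e-02,
        -5.09044089e+02],
       [-7.32232897e-02, -1.93536631e-03,  9.97313694e-01,
        -1.36838331e+03],
       [ 0.00000000e+00,  0.00000000e+00,  0.00000000e+00,
         1.00000000e+00]])} [[0.03, 1.0, -0.07, 408.13], [-1.0, 0.03, -0.0, -18.11], [0.0, 0.07, 1.0, 1402.0], [0.0, 0.0, 0.0, 1.0]]
{'vfov': 48.33184901863741, 'cx': 322.72802515247645, 'cy': 195.08663689169327, 'view': array([[-7.95443599e-01,  6.05933728e-01,  1.06676452e-02,
         4.26631362e+02],
       [-4.11102483e-01, -5.52443543e-01,  7.25121287e-01,
         1.27603756e+02],
       [ 4.45268716e-01,  5.72407590e-01,  6.88538540e-01,
        -1.42443804e+03],
       [ 0.00000000e+00,  0.00000000e+00,  0.00000000e+00,
         1.00000000e+00]])} [[-0.8, -0.41, 0.45, 1026.08], [0.61, -0.55, 0.57, 627.34], [0.01, 0.73, 0.69, 883.7], [0.0, 0.0, 0.0, 1.0]]
```

View pics/top0.png

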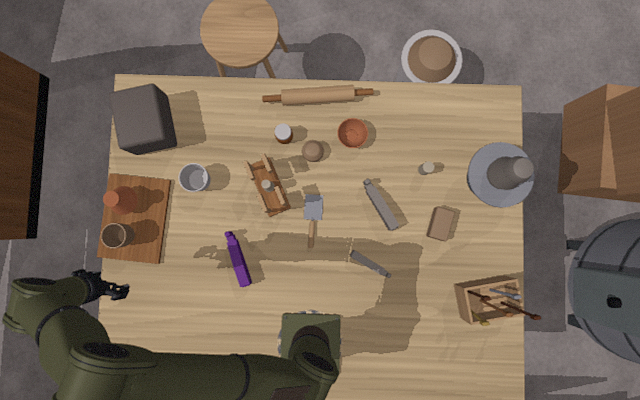

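View pics/scene0.png

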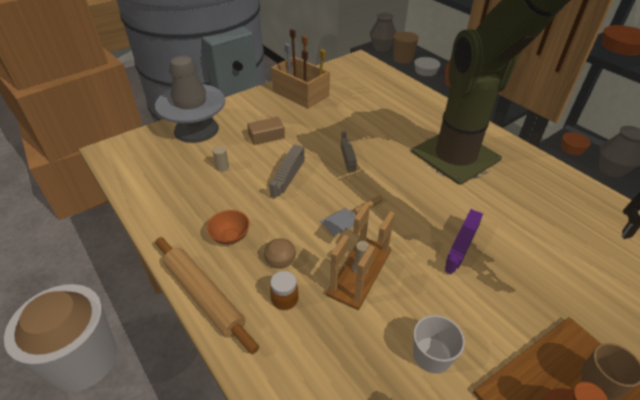

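In the top view there are three fish-like things: purple at (238,259), which I exclude, a grey one at (381,204) and a smaller grey one at (370,263). The stand is at (268,186). I choose the grey one at (381,204), and will check its size and crop it.

```bash
python3 - <<'E'
from h import *
T=np.load("pics/top0.png.npz"); S=np.load("pics/scene0.png.npz")
W=cloud(T); W2=cloud(S)
print("table z",np.nanmedian(W[200:220,330:350,2]),np.nanmedian(W2[200:220,150:200,2]))
def blob(name,box):
    u0,u1,v0,v1=box
    for nm,X in(("top",W[v0:v1,u0:u1].reshape(-1,3)),):
        P=X[X[:,2]>15]
        c,sz,a=cv2.minAreaRect(P[:,:2].astype(np.float32)); print(name,np.round(c),np.round(sz),round(a,1),"zmax",np.round(np.nanpercentile(P[:,2],[50,98])),len(P))
    return P
P=blob("grey1",(355,405,172,236)); blob("grey2",(340,395,245,285)); blob("purple",(222,255,228,290))
blob("stand",(240,295,150,220)); blob("jar",(270,296,120,146));blob("lump",(300,326,138,164));blob("brick",(424,464,204,244));blob("spare",(412,440,155,180));blob("pot",(175,212,160,195));blob("bowl",(334,372,116,150));
# all scene pts near fish
c=P[:,:2].mean(0)
for Wc in(W,W2):
    Q=Wc.reshape(-1,3); Q=Q[(np.hypot(*(Q[:,:2]-c).T)<125)&(Q[:,2]>12)&(Q[:,2]<70)]
    m=np.median(Q[:,:2],0); ax=np.linalg.svd(Q[:,:2]-m,full_matrices=False)[2][0]
    if ax[0]<0: ax=-ax
    s=(Q[:,:2]-m)@ax; print("c",m,"ax",ax,"len",s.min(),s.max())
    for a in range(-110,110,20):
        k=(s>=a)&(s<a+20)
        if k.sum()>3:
            n=(Q[k,:2]-m)@[-ax[1],ax[0]]; print(a+10,k.sum(),np.round(np.percentile(Q[k,2],97)),np.round(np.percentile(n,[3,97])))
a=cv2.resize(cv2.cvtColor(T["frame"][160:290,230:430],cv2.COLOR_RGB2BGR),(800,520),interpolation=cv2.INTER_CUBIC);cv2.imwrite("pics/crop1.png",a)
E
```

```text
table z -0.18367140738700982 -0.46046807340206897
grey1 [ 494. -227.] [198.  35.] 31.5 zmax [51. 62.] 603
grey2 [ 284. -199.] [154.  28.] 61.0 zmax [40. 47.] 334
purple [291. 264.] [198.  36.] 21.4 zmax [50. 61.] 661
stand [546. 166.] [196.  84.] 24.7 zmax [101. 152.] 904
jar [732. 118.] [59. 58.] 67.6 zmax [68. 75.] 289
lump [677.  12.] [74. 75.] 0.8 zmax [44. 54.] 380
brick [ 431. -441.] [ 68. 110.] 73.9 zmax [49. 54.] 660
spare [ 624. -386.] [38. 39.] 1.2 zmax [68. 74.] 150
pot [565. 418.] [97. 98.] 0.5 zmax [56. 78.] 417
bowl [ 742. -126.] [105. 106.] 1.6 zmax [31. 49.] 463
c [ 485.39398035 -230.42014771] ax [0.85147062 0.52440232] len -90.04692338032643 107.7565399208069
-80 64 60.0 [-18.  15.]
-60 69 62.0 [-18.  15.]
-40 70 61.0 [-19.  15.]
-20 65 60.0 [-18.  15.]
0 66 57.0 [-17.  15.]
20 64 53.0 [-18.  15.]
40 64 51.0 [-18.  15.]
60 61 46.0 [-17.  16.]
80 51 40.0 [-14.  14.]
100 38 63.0 [-10.   9.]
c [ 501.37067151 -221.49475471] ax [0.85371237 0.52074484] len -105.81126348020432 95.09679497746
-100 48 58.0 [-23.  12.]
-80 73 58.0 [-21.  12.]
-60 83 58.0 [-21.  12.]
-40 81 57.0 [-20.  13.]
-20 92 56.0 [-20.  13.]
0 89 53.0 [-21.  13.]
20 97 49.0 [-20.  13.]
40 93 43.0 [-20.  14.]
60 53 38.0 [-12.  13.]
80 88 61.0 [-12.   8.]
100 46 56.0 [-10.   6.]
```

View pics/crop1.png

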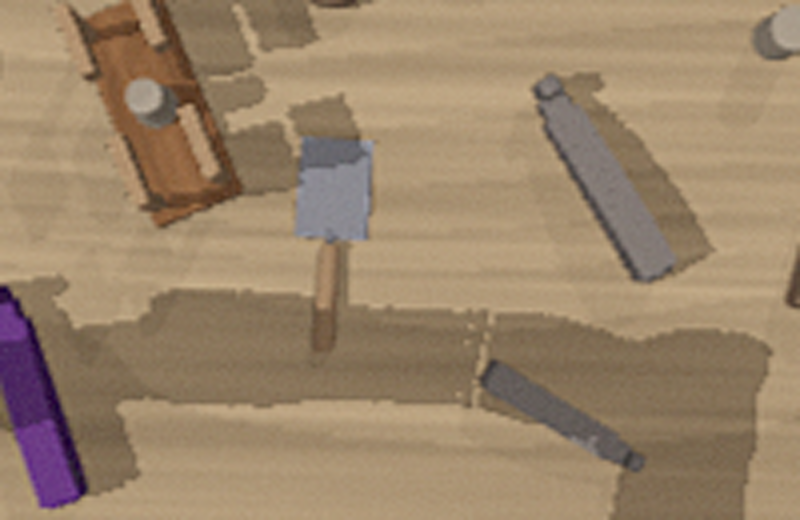

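The crop confirms that the choice at (381,204) is 198 mm long, non-purple and larger than the 154 mm one. Its square tail fin is at the upper left (crop (547,85)) and its head at (655,265). Next I'll refine the stand and plan the arc.

```bash
cat >> h.py <<'E'
def ang(v): return np.degrees(np.arctan2(v[1],v[0]))
def pose():
    s=telemetry.get_state(); return np.array(s["ee_pos"]),R.from_rotvec(s["tool_rot"])
def plan(p,yang,n=None,arc=False,step=40):
    """rows to bring TCP to p with tool pointing down and tool y at world angle yang (deg, mod 180)"""
    p0,r0=pose(); p=np.array(p,float)
    y=np.array([np.cos(np.radians(yang)),np.sin(np.radians(yang)),0]); z=np.array([0,0,-1.]); x=np.cross(y,z)
    r1=R.from_matrix(np.stack([x,y,z],1)); dr=(r0.inv()*r1).as_rotvec()
    if n is None: n=int(np.ceil(max(np.linalg.norm(p-p0)/step,np.abs(dr).max()/.08*1.02,1)))
    pts=[]
    for t in np.linspace(0,1,n+1)[1:]:
        if arc:
            a0,a1=np.arctan2(p0[1],p0[0]),np.arctan2(p[1],p[0]); rr=np.hypot(*p0[:2])*(1-t)+np.hypot(*p[:2])*t; a=a0+(a1-a0)*t
            pts.append([rr*np.cos(a),rr*np.sin(a),p0[2]*(1-t)+p[2]*t])
        else: pts.append(p0+(p-p0)*t)
    c,r=p0.copy(),r0; rows=[]
    for q in pts:
        row=np.r_[r.inv().apply(np.array(q)-c)/50,dr/n/.08]; row=np.round(row,2); rows.append(row.tolist())
        c=c+r.apply(row[:3]*50); r=r*R.from_rotvec(row[3:]*.08)
    print(n,"end",np.round(c,1),"yang",round(ang(r.as_matrix()[:,1]),2)); print(str(rows).replace(" ",""))
E
python3 - <<'E'
from h import *
for f in("top0","scene0"):
    W=cloud(np.load(f"pics/{f}.png.npz")).reshape(-1,3)
    Q=W[np.hypot(*(W[:,:2]-[546,166]).T)<125]
    for lo,hi in((8,20),(140,155)):
        B=Q[(Q[:,2]>lo)&(Q[:,2]<hi)]; print(f,lo,len(B),cv2.minAreaRect(B[:,:2].astype(np.float32)),np.median(B[:,2]))
    B=Q[(Q[:,2]>95)&(Q[:,2]<108)&(np.hypot(*(Q[:,:2]-[546,166]).T)<22)]; print("prop",len(B),B.mean(0),B.min(0),B.max(0))
d=shot("wrist"); print(np.round(d["mount"],3).tolist(),d["vfov"],d["cx"],d["cy"])
p,r=pose(); print(ang(r.as_matrix()[:,1]))
plan([494,-227,230],121.6-180,arc=True)
E
```

```text
top0 8 851 ((539.1815795898438, 174.6709442138672), (206.85791015625, 183.79501342773438), 36.271419525146484) 13.81455224505794
top0 140 339 ((546.7101440429688, 165.88734436035156), (177.2362518310547, 76.30229187011719), 24.67885971069336) 147.80009254450192
prop 63 [546.57263322 165.65362223  99.66598763] [534.4538542  152.90206576  95.06437951] [561.54107663 179.82977129 104.04558404]
scene0 8 1523 ((549.4677734375, 163.6688995361328), (202.8081512451172, 85.92855072021484), 24.871135711669922) 13.34384330715784
scene0 140 636 ((549.76220703125, 164.21585083007812), (178.65530395507812, 76.81991577148438), 25.031766891479492) 146.91627827531755
prop 105 [550.21131123 163.24513456  99.29825697] [535.12137568 147.59747171  95.14455954] [564.53541652 178.37854132 102.46094081]
[[0.0, 0.955, 0.296, 75.488], [1.0, -0.0, -0.001, -0.313], [-0.001, 0.296, -0.955, -143.521], [0.0, 0.0, 0.0, 1.0]] 58.904779279683176 318.77437368320255 202.3739464216429
68.07096840176453
29 end [ 494.  -227.   230.1] yang -58.21
[[-0.69,-0.08,0.0,-0.0,0.0,0.95],[-0.7,-0.06,0.0,-0.0,0.0,0.95],[-0.68,-0.04,0.0,-0.0,0.0,0.95],[-0.69,-0.04,0.0,-0.0,0.0,0.95],[-0.69,-0.02,0.0,-0.0,0.0,0.95],[-0.68,-0.0,0.0,-0.0,0.0,0.95],[-0.68,0.0,0.01,-0.0,0.0,0.95],[-0.67,0.03,-0.0,-0.0,0.0,0.95],[-0.68,0.03,-0.0,-0.0,0.0,0.95],[-0.66,0.05,-0.0,-0.0,0.0,0.95],[-0.67,0.06,-0.0,-0.0,0.0,0.95],[-0.66,0.07,0.0,-0.0,0.0,0.95],[-0.65,0.09,0.0,-0.0,0.0,0.95],[-0.65,0.09,0.0,-0.0,0.0,0.95],[-0.65,0.11,0.0,-0.0,0.0,0.95],[-0.64,0.13,0.01,-0.0,0.0,0.95],[-0.63,0.13,-0.0,-0.0,0.0,0.95],[-0.63,0.15,-0.0,-0.0,0.0,0.95],[-0.62,0.15,-0.0,-0.0,0.0,0.95],[-0.62,0.17,0.0,-0.0,0.0,0.95],[-0.61,0.18,0.0,-0.0,0.0,0.95],[-0.6,0.2,0.0,-0.0,0.0,0.95],[-0.6,0.2,0.0,-0.0,0.0,0.95],[-0.59,0.21,0.01,-0.0,0.0,0.95],[-0.58,0.22,-0.0,-0.0,0.0,0.95],[-0.57,0.24,-0.0,-0.0,0.0,0.95],[-0.57,0.24,-0.0,-0.0,0.0,0.95],[-0.56,0.26,0.0,-0.0,0.0,0.95],[-0.55,0.26,0.0,-0.0,0.0,0.95]]
```

{"api": "arm_command", "payload": {"targets": [[-0.69,-0.08,0,0,0,0.95],[-0.7,-0.06,0,0,0,0.95],[-0.68,-0.04,0,0,0,0.95],[-0.69,-0.04,0,0,0,0.95],[-0.69,-0.02,0,0,0,0.95],[-0.68,0,0,0,0,0.95],[-0.68,0,0,0,0,0.95],[-0.67,0.03,0,0,0,0.95],[-0.68,0.03,0,0,0,0.95],[-0.66,0.05,0,0,0,0.95],[-0.67,0.06,0,0,0,0.95],[-0.66,0.07,0,0,0,0.95],[-0.65,0.09,0,0,0,0.95],[-0.65,0.09,0,0,0,0.95],[-0.65,0.11,0,0,0,0.95]], "fingers": 1}}

```text
clock: 1.65
ee_pos: [547.5, 199.4, 231.0]
tool_rot: [-2.171, -2.271, 0.0]
force: [1.0, 0.4, -0.3]
grip_width: 0.997
grasp_force: 0.0
```

{"api": "arm_command", "payload": {"targets": [[-0.64,0.13,0,0,0,0.95],[-0.63,0.13,0,0,0,0.95],[-0.63,0.15,0,0,0,0.95],[-0.62,0.15,0,0,0,0.95],[-0.62,0.17,0,0,0,0.95],[-0.61,0.18,0,0,0,0.95],[-0.6,0.2,0,0,0,0.95],[-0.6,0.2,0,0,0,0.95],[-0.59,0.21,0,0,0,0.95],[-0.58,0.22,0,0,0,0.95],[-0.57,0.24,0,0,0,0.95],[-0.57,0.24,0,0,0,0.95],[-0.56,0.26,0,0,0,0.95],[-0.55,0.26,0,0,0,0.95],[0,0,0,0,0,0],[0,0,0,0,0,0]]}}

```text
clock: 3.25
ee_pos: [493.8, -226.8, 231.1]
tool_rot: [-3.021, -0.859, 0.0]
force: [0.2, 0.5, -0.5]
grip_width: 0.998
grasp_force: 0.0
```

```bash
python3 - <<'E'
from h import *
st(); d=shot("wrist","w1.png"); W=cloud(d).reshape(-1,3)
p,r=pose(); print(ang(r.as_matrix()[:,1]))
Q=W[(np.hypot(*(W[:,:2]-[494,-227]).T)<125)&(W[:,2]>12)&(W[:,2]<70)]; print(len(Q))
c,sz,a=cv2.minAreaRect(Q[:,:2].astype(np.float32)); print(c,sz,a)
th=np.radians(31.6); ax=np.array([np.cos(th),np.sin(th)]); m=np.array([494,-227.])
s=(Q[:,:2]-m)@ax; n=(Q[:,:2]-m)@[-ax[1],ax[0]]
for k in range(-110,110,20):
    i=(s>=k)&(s<k+20)
    if i.sum()>5: print(k+10,i.sum(),np.round(np.percentile(Q[i,2],97),1),np.round(np.percentile(n[i],[1,99]),1))
print(s.min(),s.max())
E
```

```text
clock 3.25
q [ 0.1458  0.6026  0.3308  1.8298 -0.2727  0.7542 -0.3943]
qvel [-0.0294  0.0035 -0.0351 -0.0084 -0.0028 -0.0007  0.002 ]
joint_efforts [ 1.66160e+00 -4.61787e+01  5.69740e+00 -1.33227e+01  1.47200e-01
 -1.65000e-02 -3.30000e-03]
ee_pos [ 493.7769 -226.7825  231.1174]
tool_rot [-3.0213e+00 -8.5880e-01  3.0000e-04]
force [ 0.2295  0.4954 -0.5038]
moment [ 0.0263 -0.0705 -0.0251]
grasp_force 0.0
grip_width 0.9977
-58.13336546525891
7054
(494.9762268066406, -228.235595703125) (195.09616088867188, 35.422401428222656) 32.37321853637695
-100 211 57.9 [-19.2  13.8]
-80 624 58.8 [-20.2  14.6]
-60 669 59.1 [-18.5  14.4]
-40 710 58.7 [-18.8  14.3]
-20 764 57.2 [-18.8  15.1]
0 808 54.9 [-18.6  15. ]
20 814 51.3 [-18.4  15. ]
40 841 46.9 [-18.3  15.1]
60 781 40.7 [-18.2  15.1]
80 620 61.6 [-13.4  11.3]
100 212 62.0 [-10.6   8.8]
-97.56772369071271 97.71469432159056
```

```bash
python3 - <<'E'
from h import *
plan([495,-228.4,6],-58,step=25)
E
```

```text
10 end [ 495.2 -228.5    6.1] yang -58.13
[[-0.0,0.01,0.45,-0.0,-0.0,-0.0],[-0.0,0.0,0.45,-0.0,-0.0,-0.0],[-0.01,0.01,0.45,-0.0,-0.0,-0.0],[0.0,0.0,0.45,-0.0,-0.0,-0.0],[-0.0,0.01,0.45,-0.0,-0.0,-0.0],[-0.0,0.0,0.45,-0.0,-0.0,-0.0],[-0.01,0.01,0.45,-0.0,-0.0,-0.0],[0.0,0.01,0.45,-0.0,-0.0,-0.0],[-0.0,0.0,0.45,-0.0,-0.0,-0.0],[-0.0,0.01,0.45,-0.0,-0.0,-0.0]]
```

{"api": "arm_command", "payload": {"targets": [[0,0.01,0.45,0,0,0],[0,0,0.45,0,0,0],[0,0.01,0.45,0,0,0],[0,0.01,0.45,0,0,0],[0,0,0.45,0,0,0],[0,0,0.45,0,0,0],[0,0.01,0.45,0,0,0],[0,0,0.45,0,0,0],[0,0,0.45,0,0,0],[0,0,0.45,0,0,0],[0,0,0,0,0,0],[0,0,0,0,0,0],[0,0,0,0,0,0]]}}

```text
clock: 4.6
ee_pos: [496.2, -228.0, 7.2]
tool_rot: [3.02, 0.862, 0.002]
force: [0.1, 0.1, -0.3]
grip_width: 1.001
grasp_force: 0.0
```

```bash
cat > m.py <<'E'
from h import *
s=telemetry.get_state(); r=R.from_rotvec(s["tool_rot"]).as_matrix()
f=np.array(s["force"]);m=np.array(s["moment"])
print("t",s["clock"],"p",np.round(s["ee_pos"],1),"tilt",np.round(r[:,2],4),"F",np.round(f,2),"M world",np.round(m,3),"F tool",np.round(r.T@f,2),"M tool",np.round(r.T@m,3),"grip",s["grip_width"],s["grasp_force"])
E
python3 m.py
```

```text
t 4.6 p [ 496.2 -228.     7.2] tilt [ 1.7e-03 -3.0e-04 -1.0e+00] F [ 0.06  0.06 -0.31] M world [-0.042 -0.014 -0.033] F tool [ 0.09 -0.02  0.31] M tool [-0.043 -0.01   0.033] grip 1.0006085053487994 0.0
```

{"api": "arm_command", "payload": {"targets": [[0,0,0,0,0,0],[0,0,0,0,0,0],[0,0,0,0,0,0],[0,0,0,0,0,0],[0,0,0,0,0,0],[0,0,0,0,0,0],[0,0,0,0,0,0],[0,0,0,0,0,0]], "fingers": 0, "force": 50}}

```text
clock: 5.4
ee_pos: [495.6, -228.5, 6.8]
tool_rot: [3.021, 0.86, 0.001]
force: [-1.0, -0.4, 4.6]
grip_width: 0.391
grasp_force: 51.2
```

```bash
python3 m.py
```

```text
t 5.4 p [ 495.6 -228.5    6.8] tilt [ 1.e-03 -3.e-04 -1.e+00] F [-1.05 -0.4   4.62] M world [0.058 0.06  0.075] F tool [-1.1  -0.21 -4.62] M tool [ 0.081 -0.02  -0.075] grip 0.39125000893639716 51.22767448425293
```

Gripped at 0.39 × 85 mm ≈ 33 mm, which matches the thickness. Trial lift of 12 mm.

{"api": "arm_command", "payload": {"targets": [[0,0,-0.04,0,0,0],[0,0,-0.05,0,0,0],[0,0,-0.05,0,0,0],[0,0,-0.05,0,0,0],[0,0,-0.05,0,0,0],[0,0,0,0,0,0],[0,0,0,0,0,0],[0,0,0,0,0,0],[0,0,0,0,0,0],[0,0,0,0,0,0]]}}

```text
clock: 6.4
ee_pos: [495.1, -228.2, 18.2]
tool_rot: [-3.021, -0.86, 0.0]
force: [-0.2, 0.4, -8.8]
grip_width: 0.387
grasp_force: 50.5
```

```bash
python3 m.py; python3 - <<'E'
from h import *
d=shot("wrist","w2.png"); W=cloud(d).reshape(-1,3)
d2=shot("scene","s2.png")
E
python3 m.py
```

```text
t 6.4 p [ 495.1 -228.2   18.2] tilt [-1.e-04  2.e-04 -1.e+00] F [-0.16  0.35 -8.82] M world [ 0.176 -0.436 -0.008] F tool [ 0.05 -0.38  8.82] M tool [-0.08   0.463  0.007] grip 0.38730465622974325 50.487263202667236
t 6.5 p [ 495.1 -228.2   18.2] tilt [-1.e-04  1.e-04 -1.e+00] F [ 0.98  0.62 -9.85] M world [ 0.287 -0.35  -0.032] F tool [ 1.16 -0.01  9.85] M tool [0.059 0.449 0.032] grip 0.39259897019675466 50.487619042396545
```

```bash
cat > avg.py <<'E'
from h import *
import sys
A=[]
for i in range(int(sys.argv[1])):
    cams.read_camera("top"); s=telemetry.get_state(); r=R.from_rotvec(s["tool_rot"]).as_matrix()
    A.append(np.r_[r.T@s["force"],r.T@s["moment"]])
A=np.array(A); m=A.mean(0); print(np.round(m,3),np.round(A.std(0),3),"x off mm",-1000*m[4]/m[2], s["clock"])
E
python3 avg.py 10
```

```text
[ 1.810e-01  3.700e-02  9.349e+00 -1.500e-02  4.660e-01 -9.000e-03] [0.557 0.327 0.287 0.041 0.025 0.029] x off mm -49.84029366710644 7.0
```

{"api": "arm_command", "payload": {"targets": [[0,0,0.05,0,0,0],[0,0,0.05,0,0,0],[0,0,0.05,0,0,0],[0,0,0.04,0,0,0],[0,0,0.03,0,0,0],[0,0,0.02,0,0,0],[0,0,0,0,0,0],[0,0,0,0,0,0],[0,0,0,0,0,0]]}}

```text
clock: 7.9
ee_pos: [495.1, -228.2, 6.8]
tool_rot: [-3.021, -0.86, -0.0]
force: [-2.0, 2.3, 3.9]
grip_width: 0.391
grasp_force: 51.7
```

```bash
python3 m.py
```

```text
t 7.9 p [ 495.1 -228.2    6.8] tilt [ 2.e-04  2.e-04 -1.e+00] F [-1.99  2.35  3.87] M world [ 0.344  0.203 -0.038] F tool [-0.46 -3.05 -3.87] M tool [0.4   0.009 0.038] grip 0.3914788232764039 51.747757494449615
```

Balance is ≈ +50 mm towards the head. I'll release, shift 50 mm headward and regrip.

{"api": "arm_command", "payload": {"targets": [[0,0,0,0,0,0],[0,0,0,0,0,0],[0,0,0,0,0,0],[0,0,0,0,0,0],[0,0,0,0,0,0],[-0.2,0,0,0,0,0],[-0.2,0,0,0,0,0],[-0.2,0,0,0,0,0],[-0.2,0,0,0,0,0],[-0.2,0,0,0,0,0],[0,0,0,0,0,0],[0,0,0,0,0,0],[0,0,0,0,0,0]], "fingers": 1}}

```text
clock: 9.2
ee_pos: [453.3, -254.2, 6.3]
tool_rot: [-3.021, -0.862, -0.001]
force: [-0.0, 0.3, -0.2]
grip_width: 0.999
grasp_force: 0.0
```

```bash
python3 avg.py 6
```

```text
[-0.17   0.392  0.094  0.002  0.011 -0.007] [0.508 0.387 0.562 0.014 0.032 0.036] x off mm -121.77199163039992 9.5
```

{"api": "arm_command", "payload": {"targets": [[0,0,0,0,0,0],[0,0,0,0,0,0],[0,0,0,0,0,0],[0,0,0,0,0,0],[0,0,0,0,0,0],[0,0,0,0,0,0],[0,0,0,0,0,0],[0,0,0,0,0,0]], "fingers": 0, "force": 50}}

```text
clock: 10.3
ee_pos: [452.8, -254.7, 6.4]
tool_rot: [3.021, 0.86, 0.0]
force: [0.2, -0.4, 3.5]
grip_width: 0.389
grasp_force: 51.8
```

{"api": "arm_command", "payload": {"targets": [[0,0,-0.04,0,0,0],[0,0,-0.05,0,0,0],[0,0,-0.05,0,0,0],[0,0,-0.05,0,0,0],[0,0,-0.05,0,0,0],[0,0,0,0,0,0],[0,0,0,0,0,0],[0,0,0,0,0,0],[0,0,0,0,0,0],[0,0,0,0,0,0]]}}

```text
clock: 11.3
ee_pos: [452.6, -254.5, 18.2]
tool_rot: [-3.021, -0.86, 0.0]
force: [0.8, 0.6, -8.8]
grip_width: 0.394
grasp_force: 50.6
```

```bash
python3 avg.py 12; python3 m.py
```

```text
[-1.860e-01 -4.400e-02  9.444e+00 -6.000e-03  1.000e-02 -1.300e-02] [0.431 0.417 0.314 0.028 0.021 0.028] x off mm -1.0761498444707138 11.9
t 11.9 p [ 452.7 -254.6   18.3] tilt [ 0.  0. -1.] F [ 0.21  0.86 -8.75] M world [ 0.024 -0.032  0.032] F tool [ 0.63 -0.62  8.75] M tool [ 0.004  0.04  -0.032] grip 0.39560621268038687 50.599735379219055
```

Balanced within about 1 mm. Lift level, then carry.

{"api": "arm_command", "payload": {"targets": [[0,0,-0.1,0,0,0],[0,0,-0.2,0,0,0],[0,0,-0.3,0,0,0],[0,0,-0.4,0,0,0],[0,0,-0.4,0,0,0],[0,0,-0.4,0,0,0],[0,0,-0.4,0,0,0],[0,0,-0.4,0,0,0],[0,0,-0.4,0,0,0],[0,0,-0.4,0,0,0],[0,0,-0.3,0,0,0],[0,0,-0.2,0,0,0],[0,0,-0.1,0,0,0],[0,0,0,0,0,0],[0,0,0,0,0,0],[0,0,0,0,0,0]]}}

```text
clock: 13.5
ee_pos: [452.1, -254.2, 217.5]
tool_rot: [-3.02, -0.86, 0.002]
force: [0.3, -0.4, -9.3]
grip_width: 0.393
grasp_force: 51.1
```

```bash
python3 m.py; python3 - <<'E'
from h import *
plan([548,164.5,217],-65.2,n=22)
E
```

```text
t 13.5 p [ 452.1 -254.2  217.5] tilt [-0.0017  0.001  -1.    ] F [ 0.3  -0.44 -9.33] M world [ 0.03  -0.053 -0.041] F tool [0.03 0.55 9.33] M tool [-0.003  0.061  0.04 ] grip 0.39313292911301556 51.07153505086899
22 end [548.  164.6 217.2] yang -65.27
[[0.27,-0.28,0.0,-0.0,0.0,0.07],[0.28,-0.28,0.0,-0.0,0.0,0.07],[0.27,-0.28,0.0,-0.0,0.0,0.07],[0.27,-0.28,0.0,-0.0,0.0,0.07],[0.27,-0.28,0.0,-0.0,0.0,0.07],[0.26,-0.29,0.0,-0.0,0.0,0.07],[0.27,-0.29,0.0,-0.0,0.0,0.07],[0.26,-0.28,0.01,-0.0,0.0,0.07],[0.27,-0.29,-0.0,-0.0,0.0,0.07],[0.26,-0.29,-0.0,-0.0,0.0,0.07],[0.25,-0.3,-0.0,-0.0,0.0,0.07],[0.26,-0.29,-0.0,-0.0,0.0,0.07],[0.26,-0.3,-0.0,-0.0,0.0,0.07],[0.25,-0.29,-0.0,-0.0,0.0,0.07],[0.25,-0.3,-0.0,-0.0,0.0,0.07],[0.25,-0.3,0.0,-0.0,0.0,0.07],[0.25,-0.3,0.0,-0.0,0.0,0.07],[0.25,-0.3,0.0,-0.0,0.0,0.07],[0.24,-0.31,0.0,-0.0,0.0,0.07],[0.25,-0.3,0.0,-0.0,0.0,0.07],[0.24,-0.31,0.0,-0.0,0.0,0.07],[0.24,-0.31,0.0,-0.0,0.0,0.07]]
```

{"api": "arm_command", "payload": {"targets": [[0.14,-0.14,0,0,0,0.04],[0.27,-0.28,0,0,0,0.07],[0.27,-0.28,0,0,0,0.07],[0.27,-0.28,0,0,0,0.07],[0.27,-0.28,0,0,0,0.07],[0.27,-0.28,0,0,0,0.07],[0.27,-0.28,0,0,0,0.07],[0.26,-0.29,0,0,0,0.07],[0.26,-0.29,0,0,0,0.07],[0.26,-0.29,0,0,0,0.07],[0.26,-0.29,0,0,0,0.07]]}}

```text
clock: 14.6
ee_pos: [498.4, -53.4, 217.9]
tool_rot: [-3.045, -0.771, 0.001]
force: [-0.1, -1.2, -8.3]
grip_width: 0.393
grasp_force: 51.0
```

{"api": "arm_command", "payload": {"targets": [[0.26,-0.29,0,0,0,0.07],[0.26,-0.29,0,0,0,0.07],[0.26,-0.3,0,0,0,0.07],[0.25,-0.3,0,0,0,0.07],[0.25,-0.3,0,0,0,0.07],[0.25,-0.3,0,0,0,0.07],[0.25,-0.3,0,0,0,0.07],[0.25,-0.3,0,0,0,0.07],[0.24,-0.31,0,0,0,0.07],[0.24,-0.31,0,0,0,0.07],[0.24,-0.31,0,0,0,0.07],[0.12,-0.15,0,0,0,0.03],[0,0,0,0,0,0],[0,0,0,0,0,0],[0,0,0,0,0,0]]}}

```text
clock: 16.1
ee_pos: [548.7, 161.9, 218.3]
tool_rot: [3.068, 0.669, -0.001]
force: [-0.3, -0.0, -8.8]
grip_width: 0.388
grasp_force: 51.2
```

```bash
python3 m.py; python3 - <<'E'
from h import *
p,r=pose(); print(ang(r.as_matrix()[:,0]))
for n in("wrist","scene","top"):
    d=shot(n,n+"3.png"); W=cloud(d).reshape(-1,3)
    Q=W[np.hypot(*(W[:,:2]-[548,165]).T)<125]
    B=Q[(Q[:,2]>143)&(Q[:,2]<153)]; print(n,len(B),cv2.minAreaRect(B[:,:2].astype(np.float32)) if len(B)>5 else 0)
E
```

```text
t 16.1 p [548.7 161.9 218.3] tilt [-6.0e-04 -1.3e-03 -1.0e+00] F [-0.34 -0.04 -8.79] M world [-0.029  0.004 -0.03 ] F tool [-0.32 -0.12  8.79] M tool [-0.025 -0.016  0.03 ] grip 0.38840138899994875 51.20703309774399
24.60077400639528
wrist 892 ((574.5054321289062, 206.6953887939453), (66.41275787353516, 134.90200805664062), 81.34234619140625)
scene 299 ((537.3479614257812, 192.11656188964844), (179.12026977539062, 14.64123821258545), 25.02936363220215)
top 208 ((546.6864013671875, 165.55648803710938), (176.41094970703125, 76.01296997070312), 24.51049041748047)
```

View pics/wrist3.png

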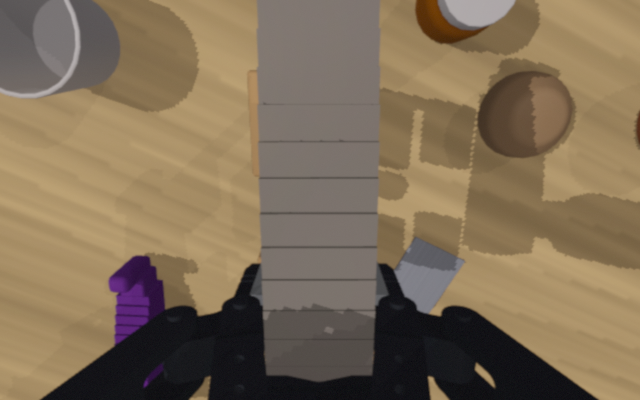

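View pics/scene3.png

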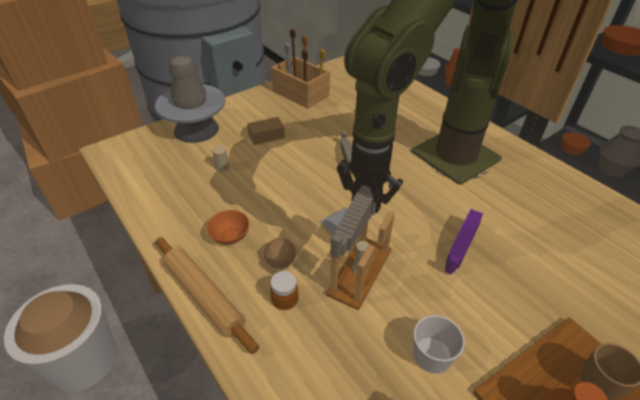

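The wrist picture shows the fish centred at column 319, with one guard board peeking out on the left at (255,70–175) and none on the right, so the stand lies slightly to tool −y. The scene picture shows the fish level above the stand. I'll measure the visible board in tool axes.

```bash
python3 - <<'E'
from h import *
p,r=pose(); T=np.load("pics/wrist3.png.npz"); W=cloud(T)
L=(W-p)@r.as_matrix()   # tool coords
z=W[...,2]
k=(z>140)&(z<156); k[:,:200]=0; k[:,262:]=0; k[200:]=0
Q=L[k]; print(k.sum(),np.round(np.percentile(Q,[1,5,50,95,99],axis=0),1), np.median(z[k]))
for a in range(20,110,10):
    i=(Q[:,0]>=a)&(Q[:,0]<a+10)
    if i.sum()>3: print(a,i.sum(),np.round(np.percentile(Q[i,1],[2,50,98]),1))
v,u=np.where(k); print(v.min(),v.max(),u.min(),u.max())
# fish sides in tool y at back
f=(z>195)&(z<290); f[:,:200]=0; f[:,450:]=0; f[250:]=0
F=L[f]; 
for a in range(20,150,20):
    i=(F[:,0]>=a)&(F[:,0]<a+20)
    if i.sum()>3: print("fish",a,np.round(np.percentile(F[i,1],[1,99]),1),np.round(np.percentile(F[i,2],[3,50]),1))
for n in ("top","scene"):
    Wn=cloud(np.load(f"pics/{n}3.png.npz")).reshape(-1,3); Lq=(Wn-p)@r.as_matrix()
    B=Lq[(Wn[:,2]>143)&(Wn[:,2]<153)&(np.hypot(*(Wn[:,:2]-p[:2]).T)<130)]
    print(n,np.round(np.percentile(B,[1,99],axis=0)[:,:2],1))
E
```

```text
867 [[ 26.7 -40.5  68. ]
 [ 30.4 -40.1  68.4]
 [ 62.  -37.7  69.5]
 [ 85.1 -35.3  70.9]
 [ 86.8 -34.6  71.8]] 148.90205022621487
20 39 [-40.3 -38.2 -36.5]
30 104 [-40.2 -38.1 -36.2]
40 123 [-40.3 -37.8 -35.4]
50 137 [-40.4 -37.7 -35.5]
60 150 [-40.4 -37.7 -35.3]
70 178 [-40.3 -37.3 -34.6]
80 136 [-40.2 -37.2 -34.7]
70 176 247 258
fish 20 [-16.   17.4] [-49.2 -47.7]
fish 40 [-16.   17.4] [-48.  -45.6]
fish 60 [-16.   17.3] [-44.5 -41.4]
fish 80 [-16.   17.2] [-39.8 -36.2]
top [[-88.9 -41.2]
 [ 83.9  33.9]]
scene [[-86.9 -39.1]
 [ 89.2 -25.2]]
```

{"api": "arm_command", "payload": {"targets": [[-0.02,-0.06,0,0,0,0],[0,0,0.1,0,0,0],[0,0,0.2,0,0,0],[0,0,0.2,0,0,0],[0,0,0.2,0,0,0],[0,0,0.2,0,0,0],[0,0,0.1,0,0,0],[0,0,0,0,0,0],[0,0,0,0,0,0],[0,0,0,0,0,0]]}}

```text
clock: 17.25
ee_pos: [547.4, 166.1, 168.8]
tool_rot: [-3.069, -0.673, -0.002]
force: [0.8, -0.2, -9.2]
grip_width: 0.393
grasp_force: 51.0
```

```bash
python3 - <<'E'
from h import *
p,r=pose(); print(p,ang(r.as_matrix()[:,0])); d=shot("wrist","w4.png"); W=cloud(d)
L=(W-p)@r.as_matrix(); z=W[...,2]
for lo,hi in((0,262),(370,480)):
    k=(z>140)&(z<156); k[:,:lo]=0; k[:,hi:]=0; k[260:]=0
    if k.sum()<5: print("none",lo); continue
    Q=L[k]; v,u=np.where(k); print(k.sum(),np.round(np.percentile(Q,[1,50,99],axis=0),1).tolist(),v.min(),v.max(),u.min(),u.max())
E
python3 m.py
```

```text
[547.38668797 166.08843697 168.78777517] 24.72420509897383
2480 [[26.9, -36.2, 18.5], [60.9, -31.8, 20.0], [86.7, -27.2, 21.8]] 65 200 236 258
3461 [[26.8, 27.0, 18.6], [60.8, 33.2, 20.0], [86.7, 39.3, 21.8]] 65 200 378 408
t 17.3 p [547.3 166.1 168.8] tilt [ 1.2e-03  4.0e-04 -1.0e+00] F [ 1.03  0.13 -9.6 ] M world [-0.067 -0.065  0.043] F tool [0.98 0.31 9.6 ] M tool [-0.088  0.031 -0.043] grip 0.3904649198968975 51.03385180234909
```

{"api": "arm_command", "payload": {"targets": [[0,0.02,0,0,0,0],[0,0,0.1,0,0,0],[0,0,0.15,0,0,0],[0,0,0.2,0,0,0],[0,0,0.2,0,0,0],[0,0,0.2,0,0,0],[0,0,0.15,0,0,0],[0,0,0.06,0,0,0],[0,0,0,0,0,0],[0,0,0,0,0,0],[0,0,0,0,0,0],[0,0,0,0,0,0]]}}

```text
clock: 18.5
ee_pos: [547.6, 165.3, 115.7]
tool_rot: [-3.069, -0.673, -0.001]
force: [0.3, -0.4, -9.9]
grip_width: 0.393
grasp_force: 51.1
```

```bash
python3 avg.py 4; python3 m.py
```

```text
[-3.100e-02 -1.360e-01  9.285e+00 -1.100e-02  4.000e-03  1.100e-02] [0.425 0.663 0.304 0.026 0.018 0.015] x off mm -0.43610521306876854 18.7
t 18.7 p [547.3 165.2 115.5] tilt [ 2.e-04  2.e-04 -1.e+00] F [ 0.54  0.37 -9.69] M world [-0.005 -0.04  -0.025] F tool [ 0.65 -0.11  9.69] M tool [-0.021  0.034  0.025] grip 0.39373964023135605 51.07492446899414
```

Clear of the boards, and the balance offset is still ~0. Creep down 8 mm, checking for contact.

{"api": "arm_command", "payload": {"targets": [[0,0,0.04,0,0,0],[0,0,0.04,0,0,0],[0,0,0.03,0,0,0],[0,0,0.03,0,0,0],[0,0,0.02,0,0,0],[0,0,0,0,0,0],[0,0,0,0,0,0],[0,0,0,0,0,0]]}}

```text
clock: 19.5
ee_pos: [547.4, 165.2, 107.4]
tool_rot: [-3.069, -0.673, -0.0]
force: [-0.1, -0.4, -9.2]
grip_width: 0.393
grasp_force: 51.1
```

{"api": "arm_command", "payload": {"targets": [[0,0,0.02,0,0,0],[0,0,0,0,0,0],[0,0,0,0,0,0]]}}

```text
clock: 19.8
ee_pos: [547.5, 165.2, 106.4]
tool_rot: [-3.069, -0.673, -0.001]
force: [0.3, 0.7, -7.1]
grip_width: 0.392
grasp_force: 51.4
```

{"api": "arm_command", "payload": {"targets": [[0,0,0.01,0,0,0],[0,0,0,0,0,0],[0,0,0,0,0,0]]}}

```text
clock: 20.1
ee_pos: [547.5, 165.2, 106.4]
tool_rot: [-3.068, -0.673, -0.001]
force: [-2.2, 0.5, 1.0]
grip_width: 0.395
grasp_force: 52.2
```

{"api": "arm_command", "payload": {"targets": [[0,0,0.01,0,0,0],[0,0,0,0,0,0],[0,0,0,0,0,0]]}}

```text
clock: 20.4
ee_pos: [547.5, 165.2, 106.4]
tool_rot: [-3.068, -0.672, -0.001]
force: [-3.6, 0.9, 6.7]
grip_width: 0.39
grasp_force: 53.2
```

```bash
python3 avg.py 6; python3 m.py
```

```text
[-2.559e+00 -6.500e-01 -6.255e+00  2.200e-01 -6.440e-01 -4.000e-03] [0.321 0.393 0.41  0.021 0.033 0.026] x off mm -102.93985082896444 20.7
t 20.7 p [547.5 165.2 106.4] tilt [ 8.e-04  8.e-04 -1.e+00] F [-2.81 -0.82  5.73] M world [-0.058  0.643  0.019] F tool [-2.89 -0.44 -5.74] M tool [ 0.216 -0.609 -0.019] grip 0.3927208988170967 53.21911722421646
```

{"api": "arm_command", "payload": {"targets": [[0,0,-0.01,0,0,0],[0,0,0,0,0,0],[0,0,0,0,0,0],[0,0,0,0,0,0]], "force": 20}}

```text
clock: 21.1
ee_pos: [547.5, 165.2, 106.4]
tool_rot: [-3.068, -0.672, -0.001]
force: [-2.0, -0.0, 6.6]
grip_width: 0.39
grasp_force: 52.7
```

```bash
python3 avg.py 5; python3 m.py
```

```text
[-2.447 -1.121 -6.306  0.227 -0.56  -0.021] [0.336 0.32  0.293 0.006 0.029 0.018] x off mm -88.72208975499673 21.35
t 21.35 p [547.5 165.2 106.4] tilt [ 6.e-04  5.e-04 -1.e+00] F [-2.76 -0.3   6.16] M world [-0.019  0.6   -0.002] F tool [-2.63 -0.89 -6.16] M tool [ 0.233 -0.553  0.002] grip 0.3911062298257399 52.73956060409546
```

{"api": "arm_command", "payload": {"targets": [[0,0,-0.01,0,0,0],[0,0,0,0,0,0],[0,0,0,0,0,0],[0,0,0,0,0,0]], "fingers": 0, "force": 20}}

```text
clock: 21.75
ee_pos: [547.5, 165.2, 106.4]
tool_rot: [-3.069, -0.673, -0.001]
force: [-1.0, 0.1, 2.6]
grip_width: 0.392
grasp_force: 52.4
```

```bash
python3 avg.py 5; python3 m.py
```

```text
[-1.052 -0.635 -3.864  0.155 -0.295  0.   ] [0.448 0.377 0.417 0.036 0.037 0.009] x off mm -76.40004361579966 22.0
t 22.0 p [547.5 165.2 106.4] tilt [ 5.e-04  2.e-04 -1.e+00] F [-1.49 -0.19  3.87] M world [ 0.078  0.305 -0.004] F tool [-1.43 -0.45 -3.87] M tool [ 0.199 -0.244  0.004] grip 0.39404857078123917 52.44040131568909
```

{"api": "arm_command", "payload": {"targets": [[0,0,-0.01,0,0,0],[0,0,0,0,0,0],[0,0,0,0,0,0]]}}

```text
clock: 22.3
ee_pos: [547.5, 165.2, 106.4]
tool_rot: [3.069, 0.673, 0.0]
force: [-0.3, -0.0, -3.7]
grip_width: 0.39
grasp_force: 52.0
```

{"api": "arm_command", "payload": {"targets": [[0,0,0,0,0,0],[0,0,0,0,0,0],[0,0,0,0,0,0],[0,0,0,0,0,0]], "fingers": 0.44}}

```text
clock: 22.7
ee_pos: [547.4, 165.1, 106.9]
tool_rot: [-3.069, -0.673, -0.0]
force: [0.1, 0.4, -1.1]
grip_width: 0.439
grasp_force: 0.0
```

```bash
python3 m.py; cat > lvl.py <<'E'
from h import *
import sys
f=sys.argv[1]; d=shot("scene",f); W=cloud(d).reshape(-1,3)
th=np.radians(24.7); c=np.array([547.5,165.5]); s=(W[:,:2]-c)@[np.cos(th),np.sin(th)]; n=(W[:,:2]-c)@[-np.sin(th),np.cos(th)]
k=(abs(n)<14)&(W[:,2]>120)&(W[:,2]<180)
for a in range(30,170,15):
    i=k&(s>=a)&(s<a+15)
    if i.sum()>3: print(a,i.sum(),np.round(np.percentile(W[i,2],[50,90]),1),np.round(np.median(n[i]),1))
im=cv2.cvtColor(d["frame"][170:320,270:470],cv2.COLOR_RGB2BGR); cv2.imwrite("pics/c_"+f,cv2.resize(im,(800,600),interpolation=cv2.INTER_CUBIC))
E
python3 lvl.py s5.png
```

```text
t 22.7 p [547.4 165.1 106.9] tilt [ 3.e-04  1.e-04 -1.e+00] F [ 0.1   0.4  -1.15] M world [ 0.06   0.005 -0.05 ] F tool [ 0.26 -0.33  1.15] M tool [0.056 0.021 0.05 ] grip 0.43851452918686745 0.0
30 83 [153.2 155. ] -0.2
45 81 [150.5 152.5] -0.3
60 87 [147.6 150. ] 0.3
75 92 [144.3 146.5] -0.8
90 102 [139. 142.] -0.2
105 80 [135.  136.8] 3.5
120 49 [134.  156.9] 8.7
135 157 [149.6 159.5] 1.8
150 5 [143.3 148. ] 0.0
```

View pics/c_s5.png

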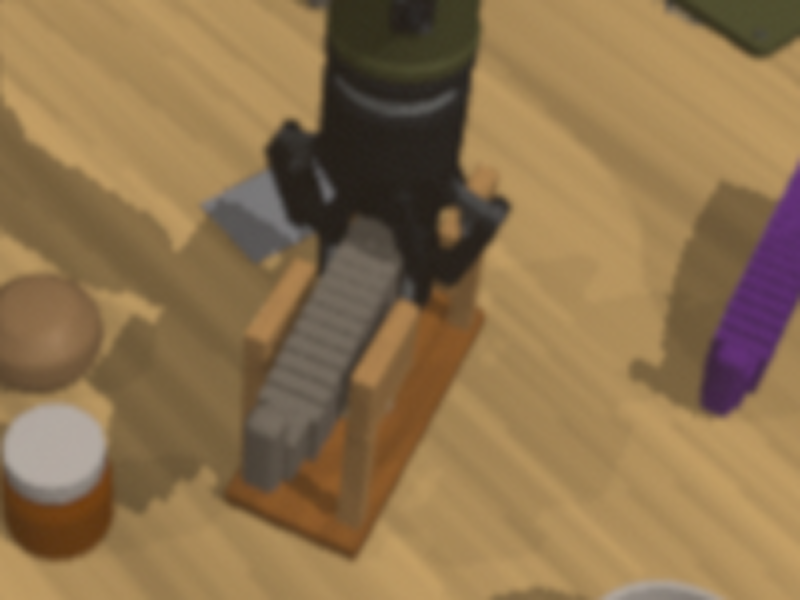

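The crop shows the fish level between the boards. It is already free of the fingers (pad force 0) and its tail-fin top is at ~159 mm, against 160 expected. Open up and withdraw.

{"api": "arm_command", "payload": {"targets": [[0,0,0,0,0,0],[0,0,0,0,0,0],[0,0,0,0,0,0],[0,0,0,0,0,0],[0,0,0,0,0,0],[0,0,-0.1,0,0,0],[0,0,-0.2,0,0,0],[0,0,-0.4,0,0,0],[0,0,-0.5,0,0,0],[0,0,-0.6,0,0,0],[0,0,-0.6,0,0,0],[0,0,-0.5,0,0,0],[0,0,-0.2,0,0,0],[0,0,0,0,0,0],[0,0,0,0,0,0],[0,0,0,0,0,0]], "fingers": 0.8}}

```text
clock: 24.35
ee_pos: [546.3, 165.1, 260.4]
tool_rot: [3.069, 0.673, -0.004]
force: [0.1, -0.5, 0.2]
grip_width: 0.798
grasp_force: 0.0
```

```bash
python3 m.py; python3 lvl.py s6.png
```

```text
t 24.35 p [546.3 165.1 260.4] tilt [-2.7e-03 -7.0e-04 -1.0e+00] F [ 0.1  -0.5   0.17] M world [-0.022  0.041  0.   ] F tool [-0.12  0.49 -0.17] M tool [-0.003 -0.046 -0.   ] grip 0.7982905664235255 0.0
30 76 [152.9 154.9] 0.3
45 79 [150.3 152.6] 0.5
60 88 [147.4 149.7] 0.1
75 89 [143.6 146.2] 0.0
90 100 [139.5 142.3] 0.1
105 76 [135.4 137. ] 3.3
120 50 [134.2 158.2] 8.6
135 158 [148.4 159.5] 1.4
150 5 [149.8 154.1] 0.3
```

View pics/c_s6.png

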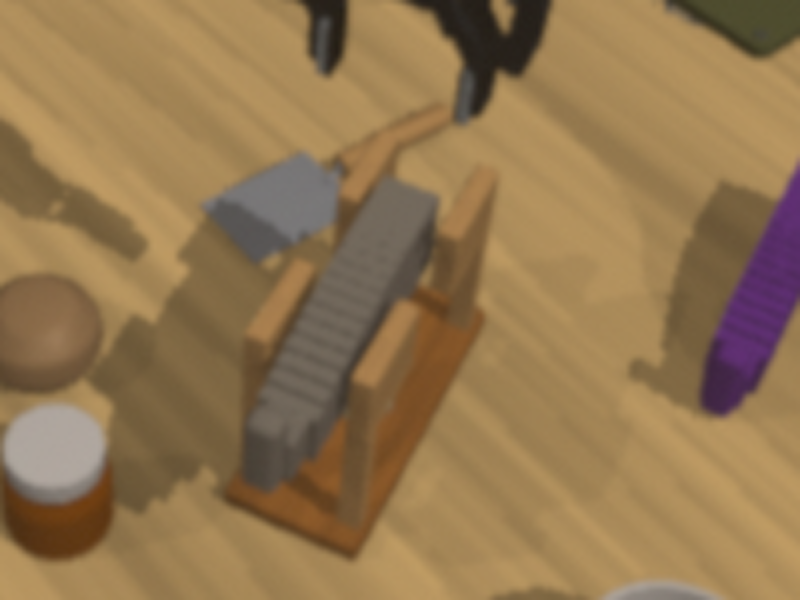

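The fish rests level on the prop, clear of the gripper. Handing in.

```bash
python3 -c "
from rig import ticket; print(ticket.job_done())"
```

```text
the job is handed in; nothing more can be done
None
```

The grey fish was balanced level and free on the centre prop, lengthwise between the guard boards, when I handed in at about 24 s on the robot clock; the hand-in returned no verdict.

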